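# Lock a test tile against the fence with a quarter-turn T-slot stop

### The arm

A 6-joint arm with a two-finger parallel gripper is mounted at the origin on a cart in front of the work surface, level with it; the furniture and walls round the work are solid. World frame = base frame: x ahead of the robot, y to its left, z up, the work surface at z = 0. Lengths are in m, angles in rad, forces in N, time in s.
With the tool pointing down it reaches from about 0.35 to 0.875 m from the base axis. Payload 4.2 kg.
Tool frame: the origin (TCP) lies on the centre line of the jaws, within the pads' length; the fingertips stand 8 mm ahead of it and the grasp point (between the pads) lies 11 mm behind it; z points along the fingers, y is the direction in which the jaws open and shut (so a half turn about z gives the same grasp; the last joint's range is limited). The gripper opens to 87 mm and grips with 3 to 60 N. Pads are 19 mm wide; open, the fingers measure 117 mm over their backs; the gripper's body (75 mm by 190 mm) begins 51 mm behind the grasp point.
Start: joints at [0.259, 0.385, 0.008, 0, -1.194, -0.259], TCP at [0.625, 0, 0.231] pointing down, gripper open.
Joint ranges: [-3.14, 3.14], [-1.21, 2.06], [-1.07, 1.41], [-3.16, 2.05], [-2.99, -0.16], [-3.1, 3.1]. Speed limits (rad/s): [2.79, 2.79, 3.14, 3.14, 3.14, 3.14].

### API

Orientations are given as a unit quaternion [x, y, z, w].
In Python, from station import read_state, camera, camera_info, close_job gives the robot as it stands.
- The arm moves only by the tool step_arm, never from a script. Its argument "motion" is a list of rows, each an object with "dp": the shift along the tool's x, y, z in m, a list of three; "rotation": the turn, a rotation vector about the tool's x, y, z in rad, a list of three; "jaw": the closure in counts, from 0 (fully open) to 255 (shut). In form: [{"dp": [x, y, z], "rotation": [wx, wy, wz], "jaw": jaw}, ...]. A call has exactly 10 rows; each row is the pose to reach, as a shift and turn from the pose measured when the call began, along the tool's axes at that moment; what a row does not reach only later rows make up. A row lasts 1/8 s, in which the tool goes at most 62.5 mm and 10.7 degrees, less where a joint would pass 70% of its speed; a pose out of reach is approached as far as the arm can. A call with a gripper value outside its range is refused whole. The fingers move at their own pace and stop on an object; "newtons" is the grip in N (left out, the last holds). Time passes only in rows, so rows that repeat a pose let the fingers close, or fill a call up. It gives the time, the measured TCP pose, the force and the opening at its end, in the units of the state.
- read_state(): the state, without advancing time (a new reading comes with each control period).
- camera(name): name is "scene" or "side" or "wrist"; returns the picture (384x512x3 uint8, red, green, blue); there is no depth.
- camera_info(name): a dict with "intrinsics" (3x3 intrinsics, pixels), "R" (3x3) and "t" (3): a world point X has camera coordinates R X + t. Camera axes: x right, y down, z forward; pixel columns grow to the right and rows downward; lengths in m; the calibration is good to about 2 mm. The wrist camera is an equidistant fisheye: a pixel r from the principal point sees the ray r / f radians off the axis. A picture is of the moment at which its call begins: read the wrist's pose just before it. camera_info takes no time and is no camera call; for the wrist camera it gives the pose at the moment of the call.
- close_job(): hands the job in, once; it reports no verdict.
The state is a dict: "clock": time; "joint_pos": joint angles; "dq": joint speeds; "tau": joint torques, N m; "eef_pos": TCP position; "ee_rot": TCP orientation; "contact_force": force on the tool from outside, world axes, zero at the start; "torque": the same for the moment, N m; "width": finger opening in m.
Only numpy, scipy, OpenCV 4.12 (cv2) and the standard library are available. Lean on these libraries where they do the work, as an engineer would, in place of code of your own. Each camera call takes 0.05 s, during which the arm holds its last target. There are 200 camera calls.

### The job

Fix the test tile on the T-slot rail for painting: take the locking stop out of its wooden block, lower its head into the slot behind the tile until the collar sits on the rail, and slide it along to push the tile firmly but gently square against the fence. With the tile snug there, twist the stop a quarter turn clockwise (from above) until it comes up hard, and let go. Force nothing, and leave the stamp, jar and tape roll alone.

Things in the scene. Friction and masses are not known exactly. Their poses are not given: they have to be found in the camera images.
- rail: Aluminium T-slot rail fixed on the table, 260 (its x) x 60 x 32 mm high; origin at the centre of its underside, z up. A fence, a bar 13 mm high, is clamped square across its top towards +x: its face lies 55 to 95 mm from the rail's centre. Just where is not measured and must be felt (or seen). The slot is free on the tile's other side (-x).
- slot_mouth (a point): Middle of the rail's slot, level with the rail's top, 32 mm up; axes as the rail's. The slot runs along x from end to end; its mouth is 15 mm wide, its lips 8 mm thick; under them the channel is 27 mm wide and 18 mm high.
- stop_grip (a point): Centre of the locking stop's wing: black, upright, 40 long (its x) x 14 thick (its y) x 44 mm high, 22 mm below to 22 mm above this point; z up. Under it a steel collar 28 mm in diameter, 10 mm high, wider than the slot's mouth. With the collar seated on the rail this point is 32 mm above slot_mouth. About 120 g. At the start it stands upright in the block.
- stop_head (a point): Centre of the underside of the stop's T-nut head, 50 mm under stop_grip, same axes; steel, 26 long (along the wing) x 12 wide x 8 mm high, on a neck 12 mm thick. It passes the mouth only with the wing along the slot. Two corners are rounded: under the lips it turns only clockwise (from above), up hard on the channel's walls after 90 to 100 degrees; the other way it jams at about 45.
- holder: Wooden parking block fixed on the table, 80 (its x) x 64 x 24 mm high, origin at the centre of its underside. The stop hangs loosely in its oblong hole by the collar, wing along x; it lifts out straight up (20 mm or more).
- tile_center (a point): Centre of the square test tile, 50 x 50 x 6 mm, plain clay, about 60 g, lying loose on the rail's top between two guide strips 53 mm apart and 5 mm high, 35 to 95 mm short of the fence; z up. The stop is dropped into the slot between the tile and the rail's -x end; its collar pushes the middle of the tile's -x edge, so their centres are 39 mm apart when they touch.
- stamp: Bystander: turned wooden stamp, 26 mm in diameter, 64 mm high, origin at its foot.
- jar: Bystander: closed pigment jar, 48 mm in diameter, 70 mm high, origin at its foot.
- tape: Bystander: roll of masking tape lying flat, 72 mm in diameter, 19 mm high, origin at its underside.
Mind the look-alikes: they are no part of the job. Leave any blue look-alike of the part that bears stop_grip alone.

How it is judged:
On the way, in this order (a step that is already met when the one before it is completed fails the run):
1. the stop sits in the slot, collar on the rail, wing still along the slot (y of stop_grip in the frame of rail between -0.003 and 0.003 m and z of stop_grip in the frame of rail between 0.0615 and 0.0662 m and angle between stop_grip's own z axis and vertical below 0.08 rad and angle between the x axis of stop_grip and the x axis of rail, either way round below 0.25 rad), for 0.1 s.
2. the stop, still along the slot, presses the tile against the fence with 2 N or more (y of stop_grip in the frame of rail between -0.003 and 0.003 m and z of stop_grip in the frame of rail between 0.0615 and 0.0662 m and angle between stop_grip's own z axis and vertical below 0.08 rad and contact force between stop and tile above 2 N and contact force between tile and fence_c0 above 2 N and angle between the x axis of stop_grip and the x axis of rail, either way round below 0.35 rad), for 0.1 s.
3. the stop is turned a quarter turn (y of stop_grip in the frame of rail between -0.003 and 0.003 m and z of stop_grip in the frame of rail between 0.0615 and 0.0662 m and angle between stop_grip's own z axis and vertical below 0.08 rad and angle between the x axis of stop_grip and the y axis of rail, either way round below 0.35 rad), for 0.1 s.
At the end, for the whole second after the job is handed in: The stop stands upright in the slot, collar on the rail, its wing crosswise to the slot within 20 degrees; the tile lies flat on the rail, square within 5 degrees, at most about 2 mm from the fence, and the collar at most about 2 mm from the tile; both at rest and let go (all of step 3 and horizontal distance between stop_grip and tile_center below 0.0415 m and angle between the x axis of tile_center and the x axis of rail, either way round below 0.09 rad and z of tile_center in the frame of rail between 0.033 and 0.0375 m and horizontal distance between tile_center and fence_c0 below 0.0365 m and linear speed of each of stop, tile below 0.01 m/s); the robot touches nothing.
It fails at once if the stop and the tile press on one another with more than 25 N (contact force between stop and tile above 25 N).
It fails at once if the stop is forced against the rail with more than 40 N (contact force between stop and rail above 40 N).
It fails at once if a bystander (stamp, jar, tape) is moved more than 20 mm (distance of any of stamp, jar, tape from where it was at the start of the episode above 0.02 m).
It also fails if it takes over 58 s, if anything falls off the work surface, if the arm or the gripper's body presses on something with over 40 N, if the wrist force passes 120 N, or if a joint passes its speed limit or range.

## Working session

There is one attempt and no reset: what is moved stays moved. The work goes in short steps, Python scripts to look and compute and a tool call to move; the robot and the scene stay as the last step left them, time stands still between calls to the robot, and variables do not carry over. Pictures are saved under pics/ and viewed, about 8 in all and at most 12, crops included, and the job is handed in when it is done.

Besides the shell and the picture viewer there is one more tool, called after "Request:" as name([rows], argument=value, ...), one row to a line, values as JSON. step_arm: Moves the arm, as the interface text tells. Its arguments: {"type":"object","properties":{"motion":{"type":"array","items":{"type":"object","properties":{"dp":{"type":"array","items":{"type":"number"}},"rotation":{"type":"array","items":{"type":"number"}},"jaw":{"type":"number"}}}},"newtons":{"type":"number"}},"required":["motion"]}

```bash
mkdir -p pics; ls; python3 - <<'E'
from station import *
import cv2, numpy as np
ims=[]
for n in ("scene","side","wrist"):
    im=camera(n)[:,:,::-1]; cv2.imwrite(f"pics/{n}0.png",im); i=camera_info(n); print(n,np.round(i["intrinsics"],1).tolist(),np.round(i["R"],4).tolist(),np.round(i["t"],4).tolist())
print(read_state())
E
```

```text
pics
scene [[349.4, 0.0, 253.7], [0.0, 349.4, 191.6], [0.0, 0.0, 1.0]] [[0.8909, -0.4541, -0.0113], [-0.3473, -0.665, -0.6612], [0.2928, 0.5929, -0.7501]] [-0.4926, 0.2714, 0.7254]
side [[413.0, 0.0, 255.2], [0.0, 413.0, 196.0], [0.0, 0.0, 1.0]] [[-0.8659, -0.5, 0.0156], [-0.3032, 0.4998, -0.8114], [0.3979, -0.7073, -0.5843]] [0.5185, 0.1997, 0.9916]
wrist [[297.3, 0.0, 252.0], [0.0, 297.3, 199.5], [0.0, 0.0, 1.0]] [[-1.0, 0.0005, 0.0015], [0.0009, 0.9572, 0.2894], [-0.0013, 0.2894, -0.9572]] [0.6236, -0.0346, 0.3906]
{'clock': 0.15, 'joint_pos': array([ 2.58584007e-01,  3.85422653e-01,  6.94273765e-03, -3.23544445e-04,
       -1.19403050e+00, -2.58596251e-01]), 'dq': array([-0.00017197, -0.00280249,  0.00315611,  0.00306869,  0.00054624,
        0.00037209]), 'tau': array([ 3.86667998e-04, -3.91052306e+01,  1.87588084e+01,  4.22235444e+00,
        1.23758311e-02, -1.38926293e-04]), 'eef_pos': array([ 6.24557586e-01, -3.51312098e-06,  2.29690489e-01]), 'ee_rot': array([-7.07060006e-01,  7.07153018e-01,  5.60887382e-04, -6.65237343e-04]), 'contact_force': array([-0.09785478, -0.30432786, -0.28473878]), 'torque': array([ 0.02253874, -0.01953861,  0.00432055]), 'width': 0.08688056945599859}
```

View pics/scene0.png

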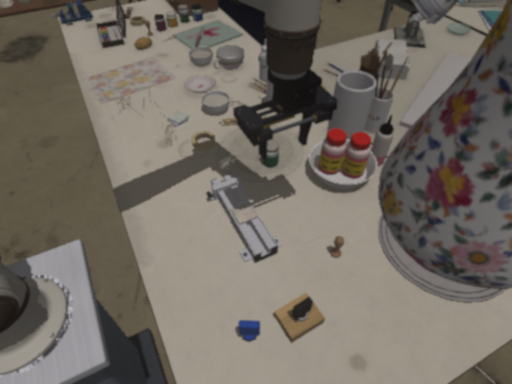

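View pics/wrist0.png

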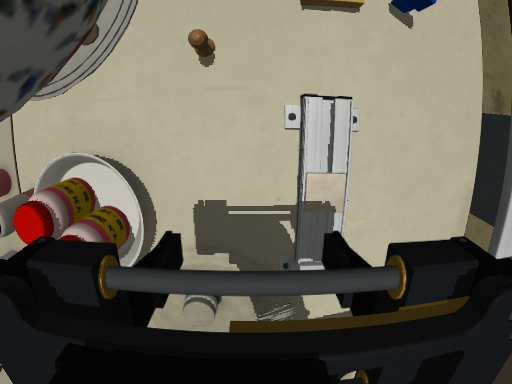

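The wood block with the black-winged stop is at scene (298,312). The blue look-alike at (249,328) is to be left alone, and the brown stamp is at (336,245). The rail runs from (222,185) to (262,250). The jar is at about (271,155) and the tape at about (203,138). I choose the black one in the wooden block and check it with a close crop.

```bash
cat > h.py <<'E'
from station import *
import cv2, numpy as np
def ray(n,u,v,info=None):
    i=info or camera_info(n); K=i["intrinsics"];R=np.array(i["R"]);t=np.array(i["t"])
    x=np.array([(u-K[0][2])/K[0][0],(v-K[1][2])/K[1][1]])
    if n=="wrist":
        r=np.linalg.norm(x); d=np.r_[x/r*np.sin(r),np.cos(r)]
    else: d=np.r_[x,1]
    return -R.T@t, R.T@d
def pt(n,u,v,z,info=None):
    c,d=ray(n,u,v,info); return c+d*(z-c[2])/d[2]
def proj(n,X,info=None):
    i=info or camera_info(n); K=i["intrinsics"]; p=np.array(i["R"])@X+np.array(i["t"])
    if n=="wrist":
        s=np.hypot(p[0],p[1]); a=np.arctan2(s,p[2]); q=p[:2]/s*a
    else: q=p[:2]/p[2]
    return np.array([K[0][0]*q[0]+K[0][2],K[1][1]*q[1]+K[1][2]])
E
python3 - <<'E'
from h import *
s=cv2.imread("pics/scene0.png");d=cv2.imread("pics/side0.png")
up=lambda a,w,h:cv2.resize(a,(w,h),interpolation=cv2.INTER_CUBIC)
top=np.hstack([up(s[280:350,230:330],400,280),up(s[170:270,200:300],400,280)])
cv2.imwrite("pics/c1.png",top); cv2.imwrite("pics/side_b.png",up(d,768,576))
print(pt("scene",298,315,.024),pt("scene",227,187,.032),pt("scene",262,245,.032))
E
```

```text
[ 0.52009046 -0.26163323  0.024     ] [0.53302332 0.1161723  0.032     ] [ 0.53082598 -0.08619164  0.032     ]
```

View pics/c1.png

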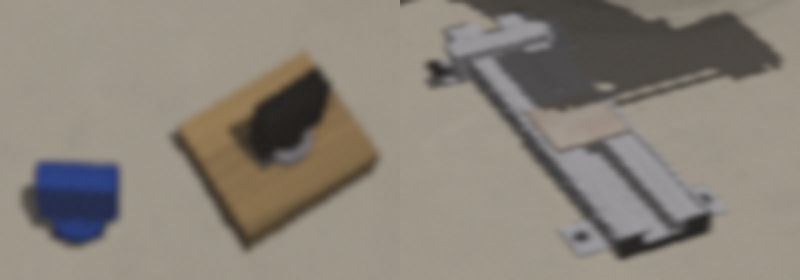

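View pics/side_b.png

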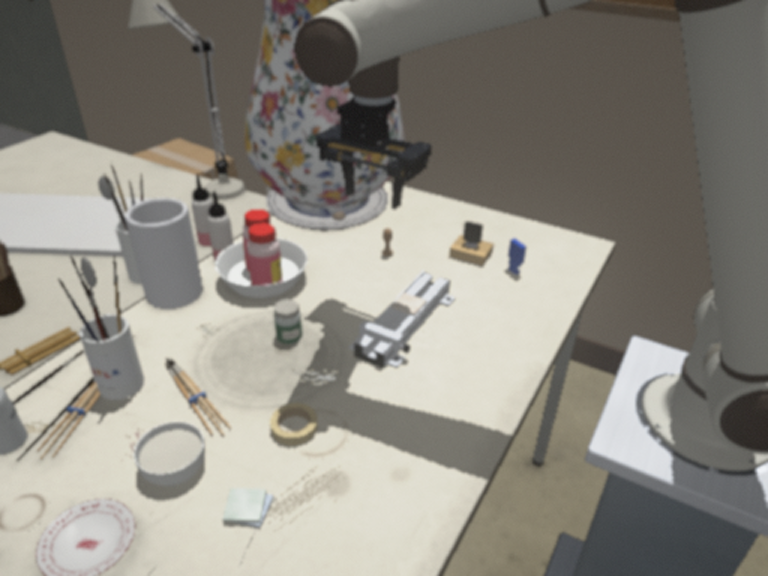

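The crop confirms it: a black wing on a steel collar in the wood block, with the blue one separate at left. The rail's fence is at its far (+y) end, so rail x is about world +y. The tile lies mid-rail.

Request:
step_arm([
  {"dp":[0.05,0.03,0],"rotation":[0,0,0],"jaw":0},
  {"dp":[0.1,0.06,0],"rotation":[0,0,0],"jaw":0},
  {"dp":[0.15,0.09,0],"rotation":[0,0,0],"jaw":0},
  {"dp":[0.17,0.095,0],"rotation":[0,0,0],"jaw":0},
  {"dp":[0.17,0.095,0],"rotation":[0,0,0],"jaw":0},
  {"dp":[0.17,0.095,0],"rotation":[0,0,0],"jaw":0},
  {"dp":[0.17,0.095,0],"rotation":[0,0,0],"jaw":0},
  {"dp":[0.17,0.095,0],"rotation":[0,0,0],"jaw":0},
  {"dp":[0.17,0.095,0],"rotation":[0,0,0],"jaw":0},
  {"dp":[0.17,0.095,0],"rotation":[0,0,0],"jaw":0},
])

```text
clock: 1.4
eef_pos: [0.5296, -0.1697, 0.2298]
ee_rot: [0.707, -0.707, -0.001, 0.001]
contact_force: [-0.3, -0.2, -0.8]
width: 0.0868
```

```bash
python3 - <<'E'
from h import *
import pickle
i=camera_info("wrist"); im=camera("wrist")[:,:,::-1]; cv2.imwrite("pics/w1.png",im); pickle.dump(i,open("w1.pkl","wb"))
print(read_state()["eef_pos"],read_state()["ee_rot"])
cv2.imwrite("pics/w1b.png",cv2.resize(im[0:270],None,fx=1.56,fy=1.56,interpolation=cv2.INTER_CUBIC))
for q in [(273.75,313.75),(306.25,292.5),(325,318.75),(291.25,338)]: print(pt("scene",*q,.024)[:2])
E
```

```text
[ 0.52958419 -0.16983441  0.22986843] [ 7.07132718e-01 -7.07080325e-01 -5.70420207e-04  6.38060400e-04]
[ 0.47790634 -0.23699664]
[ 0.56098733 -0.22850086]
[ 0.56399843 -0.29284482]
[ 0.48465128 -0.29416984]
```

View pics/w1b.png

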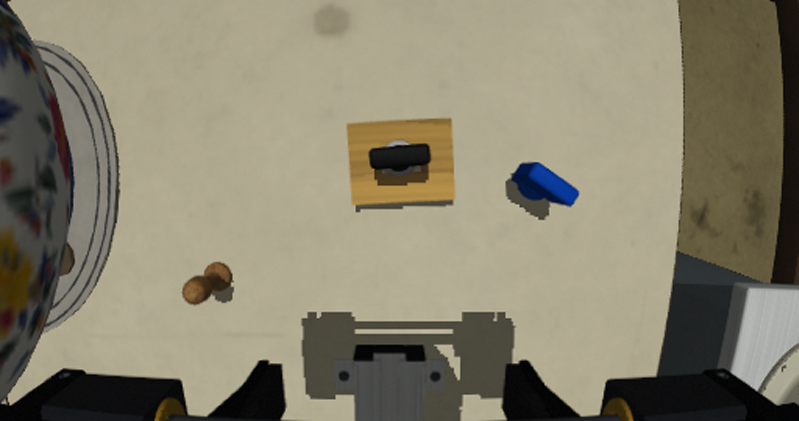

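The wing (black) is at crop (400,156), which is full-frame (256,100). The block's corners are (347,123), (451,118), (454,203), (352,206), and the blue part is off at (550,185). The rail's -x end is at (390,352).

```bash
python3 - <<'E'
from h import *
import pickle
i=pickle.load(open("w1.pkl","rb")); im=cv2.imread("pics/w1.png")
k=1.56
C=[pt("wrist",u/k,v/k,.024,i)[:2] for u,v in [(347,123),(451,118),(454,203),(352,206)]]
print(np.round(C,4)); print("holder c",np.mean(C,0))
a=im[85:115,225:290].astype(int); m=(a.max(2)<45).astype(np.uint8)
n,l,s,c=cv2.connectedComponentsWithStats(m); j=1+s[1:,4].argmax(); print(s[j],c[j]+[225,85])
ys,xs=np.nonzero(l==j); r=cv2.minAreaRect(np.c_[xs+225,ys+85].astype(np.float32)); print(r)
W=[pt("wrist",u,v,.078,i)[:2] for u,v in cv2.boxPoints(r)]; print(np.round(W,4),np.mean(W,0))
d=[W[1]-W[0],W[2]-W[1]]; print([np.linalg.norm(x) for x in d],[np.degrees(np.arctan2(x[1],x[0])) for x in d])
# rail from wrist0 frame: camera pose at start
R0={"intrinsics":[[297.3,0,252],[0,297.3,199.5],[0,0,1]],"R":np.array([[-1,.0005,.0015],[.0009,.9572,.2894],[-.0013,.2894,-.9572]]),"t":np.array([.6236,-.0346,.3906])}
w0=cv2.imread("pics/wrist0.png"); cv2.imwrite("pics/w0c.png",cv2.resize(w0[85:275,275:365],None,fx=3.1,fy=3.1,interpolation=cv2.INTER_CUBIC))
E
```

```text
[[ 0.5638 -0.291 ]
 [ 0.4846 -0.2952]
 [ 0.4817 -0.2288]
 [ 0.5604 -0.2263]]
holder c [ 0.52264297 -0.26031274]
[ 12   7  39  18 536] [255.61753731 100.43283582]
((255.9004669189453, 101.00665283203125), (16.230636596679688, 38.115386962890625), 86.18592071533203)
[[ 0.5446 -0.2687]
 [ 0.5063 -0.2714]
 [ 0.5051 -0.2547]
 [ 0.5436 -0.252 ]] [ 0.52487265 -0.26168005]
[np.float64(0.038426942848102615), np.float64(0.01670869241850222)] [np.float64(-175.94045350513844), np.float64(94.05852100739133)]
```

View pics/w0c.png

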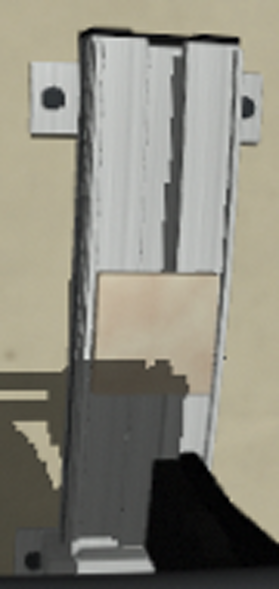

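```bash
python3 - <<'E'
from h import *
import pickle
R0={"intrinsics":[[297.3,0,252],[0,297.3,199.5],[0,0,1]],"R":np.array([[-1,.0005,.0015],[.0009,.9572,.2894],[-.0013,.2894,-.9572]]),"t":np.array([.6236,-.0346,.3906])}
i1=pickle.load(open("w1.pkl","rb"))
f=lambda u,v,z:np.round(pt("wrist",275+u/3.1,85+v/3.1,z,R0)[:2],4)
print("rail end",f(93,38,.032),f(239,42,.032),"notch",f(147,42,.032),f(185,44,.032))
print("R edge",[f(u,v,.037) for u,v in [(239,160),(227,355),(213,455)]])
print("tile",[f(u,v,.038) for u,v in [(97,272),(218,272),(215,395),(92,395)]])
print("end w1",[np.round(pt("wrist",u/1.56,v/1.56,.032,i1)[:2],4) for u,v in [(355,358),(425,358)]])
g=lambda u,v,z:np.round(pt("scene",200+u/4,170+v/2.8,z)[:2],4)
print("bowl",pt("scene",345,175,.02),"stamp",pt("scene",334,256,0),"jar",pt("scene",271,163,0))
print("scene rail end",g(617,248,.03),g(712,215,.03),"fence top",g(452,52,.045),g(552,38,.045))
E
```

```text
rail end [ 0.5615 -0.0991] [ 0.5031 -0.1009] notch [ 0.5405 -0.0986] [ 0.5253 -0.0987]
R edge [array([ 0.5032, -0.0546]), array([0.5024, 0.0245]), array([0.5039, 0.0685])]
tile [array([ 0.5587, -0.0093]), array([ 0.5095, -0.01  ]), array([0.5063, 0.0413]), array([0.5582, 0.0409])]
end w1 [array([ 0.56  , -0.1038]), array([ 0.5026, -0.1038])]
bowl [0.84493927 0.01594576 0.02      ] stamp [ 0.67654542 -0.17286587  0.        ] jar [0.69719232 0.17077964 0.        ]
scene rail end [ 0.6979 -0.2116] [ 0.7653 -0.2118] fence top [ 0.7237 -0.0029] [ 0.7911 -0.0184]
```

Request:
step_arm([
  {"dp":[0.03,0.002,0],"rotation":[0,0,-0.18],"jaw":0},
  {"dp":[0.06,0.004,0.01],"rotation":[0,0,-0.36],"jaw":0},
  {"dp":[0.091,0.006,0.02],"rotation":[0,0,-0.54],"jaw":0},
  {"dp":[0.091,0.006,0.04],"rotation":[0,0,-0.72],"jaw":0},
  {"dp":[0.091,0.006,0.06],"rotation":[0,0,-0.9],"jaw":0},
  {"dp":[0.091,0.006,0.07],"rotation":[0,0,-1.08],"jaw":0},
  {"dp":[0.091,0.006,0.08],"rotation":[0,0,-1.26],"jaw":0},
  {"dp":[0.091,0.006,0.08],"rotation":[0,0,-1.44],"jaw":0},
  {"dp":[0.091,0.006,0.08],"rotation":[0,0,-1.63],"jaw":0},
  {"dp":[0.091,0.006,0.08],"rotation":[0,0,-1.63],"jaw":0},
])

```text
clock: 2.7
eef_pos: [0.5235, -0.2609, 0.1499]
ee_rot: [1.0, 0.029, -0.001, 0.0]
contact_force: [-0.2, 0.1, 0.2]
width: 0.087
```

Request:
step_arm([
  {"dp":[0,0,0.04],"rotation":[0,0,0],"jaw":80},
  {"dp":[0,0,0.075],"rotation":[0,0,0],"jaw":120},
  {"dp":[0,0,0.095],"rotation":[0,0,0],"jaw":120},
  {"dp":[0,0,0.1],"rotation":[0,0,0],"jaw":120},
  {"dp":[0,0,0.1],"rotation":[0,0,0],"jaw":120},
  {"dp":[0,0,0.1],"rotation":[0,0,0],"jaw":200},
  {"dp":[0,0,0.1],"rotation":[0,0,0],"jaw":255},
  {"dp":[0,0,0.1],"rotation":[0,0,0],"jaw":255},
  {"dp":[0,0,0.1],"rotation":[0,0,0],"jaw":255},
  {"dp":[0,0,0.1],"rotation":[0,0,0],"jaw":255},
], newtons=25)

```text
clock: 3.95
eef_pos: [0.5235, -0.261, 0.0502]
ee_rot: [1.0, 0.029, -0.001, 0.0]
contact_force: [-0.3, -0.5, 1.6]
width: 0.0141
```

Request:
step_arm([
  {"dp":[0,0,-0.01],"rotation":[0,0,0],"jaw":255},
  {"dp":[0,0,-0.025],"rotation":[0,0,0],"jaw":255},
  {"dp":[0,0,-0.04],"rotation":[0,0,0],"jaw":255},
  {"dp":[0,0,-0.06],"rotation":[0,0,0],"jaw":255},
  {"dp":[0,0,-0.08],"rotation":[0,0,0],"jaw":255},
  {"dp":[0,0,-0.1],"rotation":[0,0,0],"jaw":255},
  {"dp":[0,0,-0.12],"rotation":[0,0,0],"jaw":255},
  {"dp":[0,0,-0.12],"rotation":[0,0,0],"jaw":255},
  {"dp":[0,0,-0.12],"rotation":[0,0,0],"jaw":255},
  {"dp":[0,0,-0.12],"rotation":[0,0,0],"jaw":255},
])

```text
clock: 5.2
eef_pos: [0.523, -0.2608, 0.1692]
ee_rot: [1.0, 0.029, -0.002, -0.0]
contact_force: [-0.3, -0.2, -1.2]
width: 0.0144
```

```bash
python3 - <<'E'
from h import *
s=read_state(); from scipy.spatial.transform import Rotation as Ro
R=Ro.from_quat(s["ee_rot"]).as_matrix(); print(s["eef_pos"],s["width"],s["contact_force"],s["joint_pos"])
print(np.round(R.T@(np.array([.5325,-.047,.17])-s["eef_pos"]),4), np.degrees(np.arctan2(R[1,0],R[0,0])))
E
```

```text
[ 0.52298624 -0.26077378  0.16915784] 0.014365848467119227 [-0.33010851 -0.15288118 -1.15001002] [-1.85356089e-01  3.68035839e-01 -1.80990341e-01  4.79658589e-04
 -1.02513249e+00  1.81309910e+00]
[ 0.0217 -0.2129 -0.0008] 3.2771465468626184
```

Request:
step_arm([
  {"dp":[0.002,-0.02,0],"rotation":[0,0,0.18],"jaw":255},
  {"dp":[0.005,-0.045,0],"rotation":[0,0,0.36],"jaw":255},
  {"dp":[0.007,-0.07,0],"rotation":[0,0,0.54],"jaw":255},
  {"dp":[0.01,-0.095,0],"rotation":[0,0,0.72],"jaw":255},
  {"dp":[0.012,-0.12,0],"rotation":[0,0,0.9],"jaw":255},
  {"dp":[0.015,-0.145,0],"rotation":[0,0,1.08],"jaw":255},
  {"dp":[0.018,-0.17,0],"rotation":[0,0,1.26],"jaw":255},
  {"dp":[0.02,-0.195,0],"rotation":[0,0,1.44],"jaw":255},
  {"dp":[0.0217,-0.213,0],"rotation":[0,0,1.628],"jaw":255},
  {"dp":[0.0217,-0.213,0],"rotation":[0,0,1.628],"jaw":255},
])

```text
clock: 6.45
eef_pos: [0.5323, -0.046, 0.1686]
ee_rot: [0.708, -0.706, -0.002, 0.002]
contact_force: [0.9, 0.2, -1.5]
width: 0.0134
```

```bash
python3 - <<'E'
from h import *
import pickle
i=camera_info("wrist"); im=camera("wrist")[:,:,::-1]; cv2.imwrite("pics/w2.png",im); pickle.dump(i,open("w2.pkl","wb"))
cv2.imwrite("pics/w2c.png",cv2.resize(im[120:320,140:370],None,fx=3,fy=3,interpolation=cv2.INTER_CUBIC))
s=camera("scene")[:,:,::-1];cv2.imwrite("pics/s2.png",s);cv2.imwrite("pics/d2.png",camera("side")[:,:,::-1])
st=read_state();print(st["eef_pos"],st["ee_rot"])
E
```

```text
[ 0.53228444 -0.04729156  0.16879349] [ 0.70764361 -0.70656638 -0.00149848  0.00149433]
```

View pics/w2c.png

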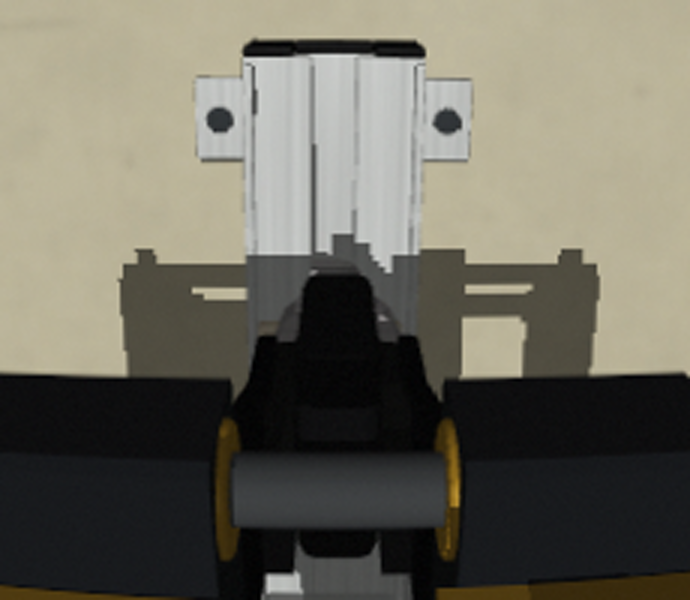

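```bash
python3 - <<'E'
from h import *
import pickle
i=pickle.load(open("w2.pkl","rb"))
f=lambda u,v,z:np.round(pt("wrist",140+u/3,120+v/3,z,i)[:2],4)
for n,u1,u2,v,z in [("end",248,422,60,.037),("edge",246,419,245,.037),("slot",315,357,150,.032),("slot",312,356,65,.032),("slot",314,357,235,.032),("bolts",219,447,120,.004),("collar",278,401,325,.1528),("wingtop",304,373,282,.197),("wingfront low",304,373,285,.175)]:
    a,b=f(u1,v,z),f(u2,v,z); print(n,a,b,(a+b)/2,a-b)
for q in [(.5323,-.047,.1428),(.5323,-.067,.1968),(.5323,-.067,.154)]: print(q,(proj("wrist",np.array(q),i)-[140,120])*3)
E
```

```text
end [ 0.5594 -0.0997] [ 0.5038 -0.0998] [ 0.5316  -0.09975] [0.0556 0.0001]
edge [ 0.5613 -0.0378] [ 0.5032 -0.0379] [ 0.53225 -0.03785] [0.0581 0.0001]
slot [ 0.5381 -0.0692] [ 0.5242 -0.0692] [ 0.53115 -0.0692 ] [0.0139 0.    ]
slot [ 0.539  -0.0974] [ 0.5247 -0.0975] [ 0.53185 -0.09745] [0.0143 0.0001]
slot [ 0.5385 -0.0399] [ 0.5239 -0.0399] [ 0.5312 -0.0399] [0.0146 0.    ]
bolts [ 0.5734 -0.0749] [ 0.4909 -0.075 ] [ 0.53215 -0.07495] [0.0825 0.0001]
collar [ 0.5435 -0.0566] [ 0.5183 -0.0567] [ 0.5309  -0.05665] [0.0252 0.0001]
wingtop [ 0.5367 -0.0818] [ 0.5264 -0.0818] [ 0.53155 -0.0818 ] [0.0103 0.    ]
wingfront low [ 0.5374 -0.0734] [ 0.5253 -0.0734] [ 0.53135 -0.0734 ] [0.0121 0.    ]
(0.5323, -0.047, 0.1428) [332.70980688 348.46742926]
(0.5323, -0.067, 0.1968) [333.24414491 371.57734674]
(0.5323, -0.067, 0.154) [332.91190462 279.46649894]
```

The slot is in view at crop (315–357, row 150), and the held wing and collar are centred at u≈338. The slot centre is x≈0.532–0.533, so about +0.5 mm is needed.

Request:
step_arm([
  {"dp":[0,-0.0005,0.03],"rotation":[0,0,0],"jaw":255},
  {"dp":[0,-0.0005,0.06],"rotation":[0,0,0],"jaw":255},
  {"dp":[0,-0.0005,0.08],"rotation":[0,0,0],"jaw":255},
  {"dp":[0,-0.0005,0.088],"rotation":[0,0,0],"jaw":255},
  {"dp":[0,-0.0005,0.088],"rotation":[0,0,0],"jaw":255},
  {"dp":[0,-0.0005,0.09],"rotation":[0,0,0],"jaw":255},
  {"dp":[0,-0.0005,0.092],"rotation":[0,0,0],"jaw":255},
  {"dp":[0,-0.0005,0.0935],"rotation":[0,0,0],"jaw":255},
  {"dp":[0,-0.0005,0.0945],"rotation":[0,0,0],"jaw":255},
  {"dp":[0,-0.0005,0.0945],"rotation":[0,0,0],"jaw":255},
])

```text
clock: 7.85
eef_pos: [0.5324, -0.0473, 0.0743]
ee_rot: [0.708, -0.707, -0.002, 0.002]
contact_force: [0.1, -1.0, -1.1]
width: 0.0137
```

```bash
python3 - <<'E'
from h import *
s=read_state(); print(s["eef_pos"],s["contact_force"],s["torque"],s["width"])
im=camera("wrist")[:,:,::-1]; cv2.imwrite("pics/w3.png",im)
E
```

```text
[ 0.53235672 -0.04726569  0.07427185] [ 0.09710691 -0.9586428  -1.10724797] [-0.04121853 -0.06113883 -0.00968517] 0.013743994186854272
```

Request:
step_arm([
  {"dp":[0,0,0.001],"rotation":[0,0,0],"jaw":255},
  {"dp":[0,0,0.002],"rotation":[0,0,0],"jaw":255},
  {"dp":[0,0,0.003],"rotation":[0,0,0],"jaw":255},
  {"dp":[0,0,0.004],"rotation":[0,0,0],"jaw":255},
  {"dp":[0,0,0.005],"rotation":[0,0,0],"jaw":255},
  {"dp":[0,0,0.006],"rotation":[0,0,0],"jaw":255},
  {"dp":[0,0,0.006],"rotation":[0,0,0],"jaw":255},
  {"dp":[0,0,0.006],"rotation":[0,0,0],"jaw":255},
  {"dp":[0,0,0.006],"rotation":[0,0,0],"jaw":255},
  {"dp":[0,0,0.006],"rotation":[0,0,0],"jaw":255},
])

```text
clock: 9.15
eef_pos: [0.5324, -0.0473, 0.0684]
ee_rot: [0.708, -0.707, -0.001, 0.001]
contact_force: [0.7, 0.6, -1.4]
width: 0.0133
```

Request:
step_arm([
  {"dp":[0,0,0.002],"rotation":[0,0,0],"jaw":255},
  {"dp":[0,0,0.004],"rotation":[0,0,0],"jaw":255},
  {"dp":[0,0,0.006],"rotation":[0,0,0],"jaw":255},
  {"dp":[0,0,0.007],"rotation":[0,0,0],"jaw":255},
  {"dp":[0,0,0.008],"rotation":[0,0,0],"jaw":255},
  {"dp":[0,0,0.009],"rotation":[0,0,0],"jaw":255},
  {"dp":[0,0,0.0095],"rotation":[0,0,0],"jaw":255},
  {"dp":[0,0,0.01],"rotation":[0,0,0],"jaw":255},
  {"dp":[0,0,0.01],"rotation":[0,0,0],"jaw":255},
  {"dp":[0,0,0.01],"rotation":[0,0,0],"jaw":255},
])

```text
clock: 10.4
eef_pos: [0.5324, -0.0473, 0.0584]
ee_rot: [0.708, -0.707, -0.001, 0.001]
contact_force: [-0.2, -0.1, -0.7]
width: 0.0131
```

```bash
python3 - <<'E'
from h import *
s=read_state(); print(s["eef_pos"],s["contact_force"],s["torque"],s["width"])
E
```

```text
[ 0.53238728 -0.04727984  0.05838715] [-0.16878749 -0.09910231 -0.7192271 ] [ 0.01694391 -0.03223166  0.02641062] 0.013100461309995209
```

Nearly seated. I'll go down a further 1 mm and then watch the force.

Request:
step_arm([
  {"dp":[0,0,0.0003],"rotation":[0,0,0],"jaw":255},
  {"dp":[0,0,0.0006],"rotation":[0,0,0],"jaw":255},
  {"dp":[0,0,0.001],"rotation":[0,0,0],"jaw":255},
  {"dp":[0,0,0.001],"rotation":[0,0,0],"jaw":255},
  {"dp":[0,0,0.001],"rotation":[0,0,0],"jaw":255},
  {"dp":[0,0,0.001],"rotation":[0,0,0],"jaw":255},
  {"dp":[0,0,0.001],"rotation":[0,0,0],"jaw":255},
  {"dp":[0,0,0.001],"rotation":[0,0,0],"jaw":255},
  {"dp":[0,0,0.001],"rotation":[0,0,0],"jaw":255},
  {"dp":[0,0,0.001],"rotation":[0,0,0],"jaw":255},
])

```text
clock: 11.65
eef_pos: [0.5325, -0.0473, 0.0582]
ee_rot: [0.708, -0.706, -0.001, 0.001]
contact_force: [-2.1, 0.7, 5.5]
width: 0.014
```

```bash
python3 - <<'E'
from h import *
R0={"intrinsics":[[297.3,0,252],[0,297.3,199.5],[0,0,1]],"R":np.array([[-1,.0005,.0015],[.0009,.9572,.2894],[-.0013,.2894,-.9572]]),"t":np.array([.6236,-.0346,.3906])}
f=lambda u,v,z:np.round(pt("wrist",275+u/3.1,85+v/3.1,z,R0)[:2],4)
print("fence base/top",[f(110,v,z) for v,z in [(540,.032),(540,.045),(548,.045),(570,.045)]])
print(proj("scene",np.array([.5325,-.1,.032])),proj("scene",np.array([.5325,.1,.045])),[proj("scene",np.array([.5325,y,.045])) for y in (.084,.104,.124)])
s=cv2.imread("pics/s2.png"); cv2.imwrite("pics/s2c.png",cv2.resize(s[165:265,190:290],None,fx=6,fy=6,interpolation=cv2.INTER_CUBIC))
E
```

```text
fence base/top [array([0.5447, 0.1102]), array([0.5476, 0.1032]), array([0.5473, 0.107 ]), array([0.5464, 0.1179])]
[265.47823031 249.28099547] [229.01882255 187.80314542] [array([231.58658927, 191.90581108]), array([228.38525395, 186.79085715]), array([225.26635572, 181.80761761])]
```

View pics/s2c.png

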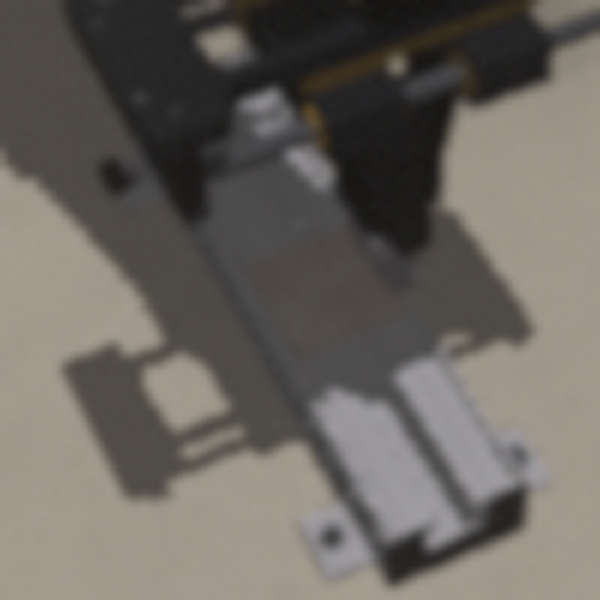

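Request:
step_arm([
  {"dp":[-0.005,0,0],"rotation":[0,0,0],"jaw":255},
  {"dp":[-0.01,0,0],"rotation":[0,0,0],"jaw":255},
  {"dp":[-0.015,0,0],"rotation":[0,0,0],"jaw":255},
  {"dp":[-0.02,0,0],"rotation":[0,0,0],"jaw":255},
  {"dp":[-0.024,0,0],"rotation":[0,0,0],"jaw":255},
  {"dp":[-0.028,0,0],"rotation":[0,0,0],"jaw":255},
  {"dp":[-0.032,0,0],"rotation":[0,0,0],"jaw":255},
  {"dp":[-0.036,0,0],"rotation":[0,0,0],"jaw":255},
  {"dp":[-0.04,0,0],"rotation":[0,0,0],"jaw":255},
  {"dp":[-0.04,0,0],"rotation":[0,0,0],"jaw":255},
])

```text
clock: 12.9
eef_pos: [0.5324, -0.0068, 0.0582]
ee_rot: [0.708, -0.706, -0.001, 0.001]
contact_force: [-0.3, 0.0, 1.7]
width: 0.0139
```

The crop shows the free rail end at lower right and the tile at (330,290), with the fence beyond it partly hidden by the gripper. I expect fence contact at stop y≈0.039–0.046.

Request:
step_arm([
  {"dp":[-0.005,0,0],"rotation":[0,0,0],"jaw":255},
  {"dp":[-0.01,0,0],"rotation":[0,0,0],"jaw":255},
  {"dp":[-0.015,0,0],"rotation":[0,0,0],"jaw":255},
  {"dp":[-0.02,0,0],"rotation":[0,0,0],"jaw":255},
  {"dp":[-0.024,0,0],"rotation":[0,0,0],"jaw":255},
  {"dp":[-0.028,0,0],"rotation":[0,0,0],"jaw":255},
  {"dp":[-0.031,0,0],"rotation":[0,0,0],"jaw":255},
  {"dp":[-0.033,0,0],"rotation":[0,0,0],"jaw":255},
  {"dp":[-0.035,0,0],"rotation":[0,0,0],"jaw":255},
  {"dp":[-0.035,0,0],"rotation":[0,0,0],"jaw":255},
])

```text
clock: 14.15
eef_pos: [0.5323, 0.0285, 0.0582]
ee_rot: [0.708, -0.706, -0.001, 0.001]
contact_force: [-1.0, -1.2, 1.6]
width: 0.0139
```

Request:
step_arm([
  {"dp":[-0.0008,0,0],"rotation":[0,0,0],"jaw":255},
  {"dp":[-0.0016,0,0],"rotation":[0,0,0],"jaw":255},
  {"dp":[-0.0024,0,0],"rotation":[0,0,0],"jaw":255},
  {"dp":[-0.0032,0,0],"rotation":[0,0,0],"jaw":255},
  {"dp":[-0.004,0,0],"rotation":[0,0,0],"jaw":255},
  {"dp":[-0.004,0,0],"rotation":[0,0,0],"jaw":255},
  {"dp":[-0.004,0,0],"rotation":[0,0,0],"jaw":255},
  {"dp":[-0.004,0,0],"rotation":[0,0,0],"jaw":255},
  {"dp":[-0.004,0,0],"rotation":[0,0,0],"jaw":255},
  {"dp":[-0.004,0,0],"rotation":[0,0,0],"jaw":255},
])

```text
clock: 15.4
eef_pos: [0.5323, 0.0326, 0.0582]
ee_rot: [0.708, -0.706, -0.001, 0.001]
contact_force: [0.2, -1.2, 1.3]
width: 0.0138
```

Request:
step_arm([
  {"dp":[-0.0005,0,0],"rotation":[0,0,0],"jaw":255},
  {"dp":[-0.001,0,0],"rotation":[0,0,0],"jaw":255},
  {"dp":[-0.0015,0,0],"rotation":[0,0,0],"jaw":255},
  {"dp":[-0.002,0,0],"rotation":[0,0,0],"jaw":255},
  {"dp":[-0.0025,0,0],"rotation":[0,0,0],"jaw":255},
  {"dp":[-0.0025,0,0],"rotation":[0,0,0],"jaw":255},
  {"dp":[-0.0025,0,0],"rotation":[0,0,0],"jaw":255},
  {"dp":[-0.0025,0,0],"rotation":[0,0,0],"jaw":255},
  {"dp":[-0.0025,0,0],"rotation":[0,0,0],"jaw":255},
  {"dp":[-0.0025,0,0],"rotation":[0,0,0],"jaw":255},
])

```text
clock: 16.65
eef_pos: [0.5323, 0.0351, 0.0582]
ee_rot: [0.708, -0.706, -0.001, 0.001]
contact_force: [-0.7, -1.1, 1.0]
width: 0.014
```

Request:
step_arm([
  {"dp":[-0.0005,0,0],"rotation":[0,0,0],"jaw":255},
  {"dp":[-0.001,0,0],"rotation":[0,0,0],"jaw":255},
  {"dp":[-0.0015,0,0],"rotation":[0,0,0],"jaw":255},
  {"dp":[-0.002,0,0],"rotation":[0,0,0],"jaw":255},
  {"dp":[-0.002,0,0],"rotation":[0,0,0],"jaw":255},
  {"dp":[-0.002,0,0],"rotation":[0,0,0],"jaw":255},
  {"dp":[-0.002,0,0],"rotation":[0,0,0],"jaw":255},
  {"dp":[-0.002,0,0],"rotation":[0,0,0],"jaw":255},
  {"dp":[-0.002,0,0],"rotation":[0,0,0],"jaw":255},
  {"dp":[-0.002,0,0],"rotation":[0,0,0],"jaw":255},
])

```text
clock: 17.9
eef_pos: [0.5323, 0.0371, 0.0582]
ee_rot: [0.708, -0.706, -0.001, 0.001]
contact_force: [-0.0, -1.4, 1.2]
width: 0.0137
```

Request:
step_arm([
  {"dp":[-0.0005,0,0],"rotation":[0,0,0],"jaw":255},
  {"dp":[-0.001,0,0],"rotation":[0,0,0],"jaw":255},
  {"dp":[-0.0015,0,0],"rotation":[0,0,0],"jaw":255},
  {"dp":[-0.002,0,0],"rotation":[0,0,0],"jaw":255},
  {"dp":[-0.002,0,0],"rotation":[0,0,0],"jaw":255},
  {"dp":[-0.002,0,0],"rotation":[0,0,0],"jaw":255},
  {"dp":[-0.002,0,0],"rotation":[0,0,0],"jaw":255},
  {"dp":[-0.002,0,0],"rotation":[0,0,0],"jaw":255},
  {"dp":[-0.002,0,0],"rotation":[0,0,0],"jaw":255},
  {"dp":[-0.002,0,0],"rotation":[0,0,0],"jaw":255},
])

```text
clock: 19.15
eef_pos: [0.5323, 0.0392, 0.0582]
ee_rot: [0.708, -0.706, -0.001, 0.001]
contact_force: [0.2, -1.8, 0.4]
width: 0.0139
```

Request:
step_arm([
  {"dp":[-0.0005,0,0],"rotation":[0,0,0],"jaw":255},
  {"dp":[-0.001,0,0],"rotation":[0,0,0],"jaw":255},
  {"dp":[-0.0015,0,0],"rotation":[0,0,0],"jaw":255},
  {"dp":[-0.002,0,0],"rotation":[0,0,0],"jaw":255},
  {"dp":[-0.002,0,0],"rotation":[0,0,0],"jaw":255},
  {"dp":[-0.002,0,0],"rotation":[0,0,0],"jaw":255},
  {"dp":[-0.002,0,0],"rotation":[0,0,0],"jaw":255},
  {"dp":[-0.002,0,0],"rotation":[0,0,0],"jaw":255},
  {"dp":[-0.002,0,0],"rotation":[0,0,0],"jaw":255},
  {"dp":[-0.002,0,0],"rotation":[0,0,0],"jaw":255},
])

```text
clock: 20.4
eef_pos: [0.5323, 0.0412, 0.0582]
ee_rot: [0.708, -0.706, -0.001, 0.001]
contact_force: [0.5, -1.3, 0.3]
width: 0.0137
```

Request:
step_arm([
  {"dp":[-0.0005,0,0],"rotation":[0,0,0],"jaw":255},
  {"dp":[-0.001,0,0],"rotation":[0,0,0],"jaw":255},
  {"dp":[-0.0015,0,0],"rotation":[0,0,0],"jaw":255},
  {"dp":[-0.002,0,0],"rotation":[0,0,0],"jaw":255},
  {"dp":[-0.002,0,0],"rotation":[0,0,0],"jaw":255},
  {"dp":[-0.002,0,0],"rotation":[0,0,0],"jaw":255},
  {"dp":[-0.002,0,0],"rotation":[0,0,0],"jaw":255},
  {"dp":[-0.002,0,0],"rotation":[0,0,0],"jaw":255},
  {"dp":[-0.002,0,0],"rotation":[0,0,0],"jaw":255},
  {"dp":[-0.002,0,0],"rotation":[0,0,0],"jaw":255},
])

```text
clock: 21.65
eef_pos: [0.5323, 0.0433, 0.0582]
ee_rot: [0.708, -0.706, -0.001, 0.001]
contact_force: [-0.1, -0.3, 0.4]
width: 0.014
```

Request:
step_arm([
  {"dp":[-0.0005,0,0],"rotation":[0,0,0],"jaw":255},
  {"dp":[-0.001,0,0],"rotation":[0,0,0],"jaw":255},
  {"dp":[-0.0015,0,0],"rotation":[0,0,0],"jaw":255},
  {"dp":[-0.002,0,0],"rotation":[0,0,0],"jaw":255},
  {"dp":[-0.002,0,0],"rotation":[0,0,0],"jaw":255},
  {"dp":[-0.002,0,0],"rotation":[0,0,0],"jaw":255},
  {"dp":[-0.002,0,0],"rotation":[0,0,0],"jaw":255},
  {"dp":[-0.002,0,0],"rotation":[0,0,0],"jaw":255},
  {"dp":[-0.002,0,0],"rotation":[0,0,0],"jaw":255},
  {"dp":[-0.002,0,0],"rotation":[0,0,0],"jaw":255},
])

```text
clock: 22.9
eef_pos: [0.5323, 0.0453, 0.0582]
ee_rot: [0.708, -0.706, -0.002, 0.001]
contact_force: [0.4, -1.2, 1.1]
width: 0.0135
```

Request:
step_arm([
  {"dp":[-0.0005,0,0],"rotation":[0,0,0],"jaw":255},
  {"dp":[-0.001,0,0],"rotation":[0,0,0],"jaw":255},
  {"dp":[-0.0015,0,0],"rotation":[0,0,0],"jaw":255},
  {"dp":[-0.002,0,0],"rotation":[0,0,0],"jaw":255},
  {"dp":[-0.002,0,0],"rotation":[0,0,0],"jaw":255},
  {"dp":[-0.002,0,0],"rotation":[0,0,0],"jaw":255},
  {"dp":[-0.002,0,0],"rotation":[0,0,0],"jaw":255},
  {"dp":[-0.002,0,0],"rotation":[0,0,0],"jaw":255},
  {"dp":[-0.002,0,0],"rotation":[0,0,0],"jaw":255},
  {"dp":[-0.002,0,0],"rotation":[0,0,0],"jaw":255},
])

```text
clock: 24.15
eef_pos: [0.5323, 0.0473, 0.0582]
ee_rot: [0.708, -0.706, -0.002, 0.001]
contact_force: [0.1, -1.1, 0.2]
width: 0.0141
```

```bash
python3 - <<'E'
from h import *
d=camera("side")[:,:,::-1]; p=proj("side",np.array([.5325,.08,.04])); print(p)
u,v=p.astype(int); cv2.imwrite("pics/d3.png",cv2.resize(d[v-45:v+45,u-60:u+60],None,fx=6.6,fy=6.6,interpolation=cv2.INTER_CUBIC))
for y in (.0473+.014,.0473+.064,.11,.12,.125): print(y,[((proj("side",np.array([x,y,.038]))-[u-60,v-45])*6.6).round() for x in (.5075,.5575)])
E
```

```text
[261.81602905 212.79051232]
0.0613 [array([476., 301.]), array([371., 264.])]
0.11130000000000001 [array([418., 367.]), array([310., 327.])]
0.11 [array([419., 366.]), array([312., 325.])]
0.12 [array([407., 379.]), array([299., 339.])]
0.125 [array([401., 386.]), array([293., 345.])]
```

View pics/d3.png

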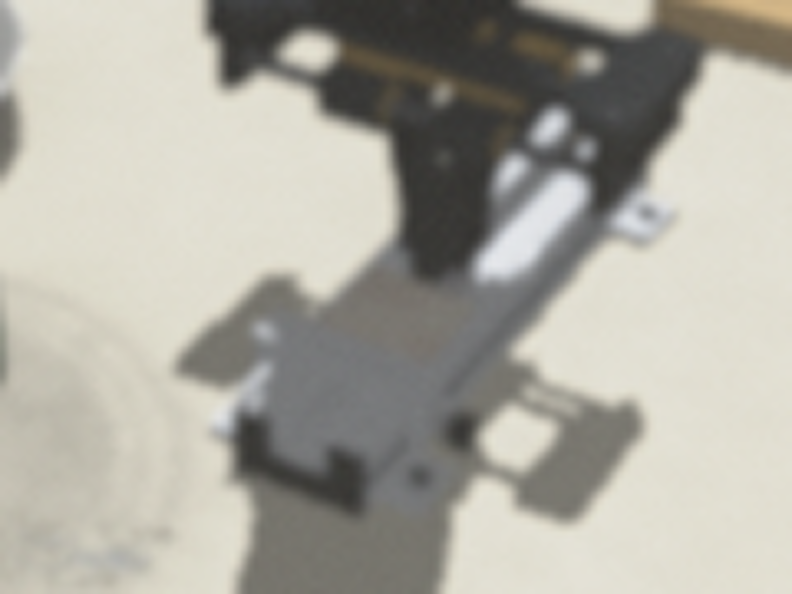

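The side crop shows the tile at (400,310), right up to the fence's edge or a few mm short of it. I'll go on feeling for it.

Request:
step_arm([
  {"dp":[-0.0005,0,0],"rotation":[0,0,0],"jaw":255},
  {"dp":[-0.001,0,0],"rotation":[0,0,0],"jaw":255},
  {"dp":[-0.0015,0,0],"rotation":[0,0,0],"jaw":255},
  {"dp":[-0.002,0,0],"rotation":[0,0,0],"jaw":255},
  {"dp":[-0.002,0,0],"rotation":[0,0,0],"jaw":255},
  {"dp":[-0.002,0,0],"rotation":[0,0,0],"jaw":255},
  {"dp":[-0.002,0,0],"rotation":[0,0,0],"jaw":255},
  {"dp":[-0.002,0,0],"rotation":[0,0,0],"jaw":255},
  {"dp":[-0.002,0,0],"rotation":[0,0,0],"jaw":255},
  {"dp":[-0.002,0,0],"rotation":[0,0,0],"jaw":255},
])

```text
clock: 25.45
eef_pos: [0.5323, 0.0494, 0.0582]
ee_rot: [0.708, -0.706, -0.002, 0.001]
contact_force: [0.1, -0.9, 0.9]
width: 0.0136
```

Request:
step_arm([
  {"dp":[-0.0005,0,0],"rotation":[0,0,0],"jaw":255},
  {"dp":[-0.001,0,0],"rotation":[0,0,0],"jaw":255},
  {"dp":[-0.0015,0,0],"rotation":[0,0,0],"jaw":255},
  {"dp":[-0.002,0,0],"rotation":[0,0,0],"jaw":255},
  {"dp":[-0.002,0,0],"rotation":[0,0,0],"jaw":255},
  {"dp":[-0.002,0,0],"rotation":[0,0,0],"jaw":255},
  {"dp":[-0.002,0,0],"rotation":[0,0,0],"jaw":255},
  {"dp":[-0.002,0,0],"rotation":[0,0,0],"jaw":255},
  {"dp":[-0.002,0,0],"rotation":[0,0,0],"jaw":255},
  {"dp":[-0.002,0,0],"rotation":[0,0,0],"jaw":255},
])

```text
clock: 26.7
eef_pos: [0.5323, 0.0512, 0.0582]
ee_rot: [0.708, -0.706, -0.001, 0.001]
contact_force: [2.3, -4.4, 0.0]
width: 0.0136
```

Request:
step_arm([
  {"dp":[-0.0002,0,0],"rotation":[0,0,0],"jaw":255},
  {"dp":[-0.0004,0,0],"rotation":[0,0,0],"jaw":255},
  {"dp":[-0.0005,0,0],"rotation":[0,0,0],"jaw":255},
  {"dp":[-0.0005,0,0],"rotation":[0,0,0],"jaw":255},
  {"dp":[-0.0005,0,0],"rotation":[0,0,0],"jaw":255},
  {"dp":[-0.0005,0,0],"rotation":[0,0,0],"jaw":255},
  {"dp":[-0.0005,0,0],"rotation":[0,0,0],"jaw":255},
  {"dp":[-0.0005,0,0],"rotation":[0,0,0],"jaw":255},
  {"dp":[-0.0005,0,0],"rotation":[0,0,0],"jaw":255},
  {"dp":[-0.0005,0,0],"rotation":[0,0,0],"jaw":255},
])

```text
clock: 27.95
eef_pos: [0.5323, 0.0513, 0.0582]
ee_rot: [0.708, -0.706, -0.001, 0.001]
contact_force: [1.9, -5.4, -0.2]
width: 0.0139
```

Request:
step_arm([
  {"dp":[-0.0004,0,0],"rotation":[0,0,0],"jaw":255},
  {"dp":[-0.0006,0,0],"rotation":[0,0,0],"jaw":255},
  {"dp":[-0.0008,0,0],"rotation":[0,0,0],"jaw":255},
  {"dp":[-0.0009,0,0],"rotation":[0,0,0],"jaw":255},
  {"dp":[-0.0009,0,0],"rotation":[0,0,0],"jaw":255},
  {"dp":[-0.0009,0,0],"rotation":[0,0,0],"jaw":255},
  {"dp":[-0.0009,0,0],"rotation":[0,0,0],"jaw":255},
  {"dp":[-0.0009,0,0],"rotation":[0,0,0],"jaw":255},
  {"dp":[-0.0009,0,0],"rotation":[0,0,0],"jaw":255},
  {"dp":[-0.0009,0,0],"rotation":[0,0,0],"jaw":255},
])

```text
clock: 29.2
eef_pos: [0.5323, 0.0514, 0.0582]
ee_rot: [0.708, -0.706, -0.001, 0.002]
contact_force: [3.3, -7.1, 0.7]
width: 0.0141
```

Request:
step_arm([
  {"dp":[-0.0003,-0.0003,0],"rotation":[0,0,0.08],"jaw":255},
  {"dp":[-0.0003,-0.0003,0],"rotation":[0,0,0.18],"jaw":255},
  {"dp":[-0.0003,-0.0003,0],"rotation":[0,0,0.28],"jaw":255},
  {"dp":[-0.0003,-0.0003,0],"rotation":[0,0,0.38],"jaw":255},
  {"dp":[-0.0003,-0.0003,0],"rotation":[0,0,0.48],"jaw":255},
  {"dp":[-0.0003,-0.0003,0],"rotation":[0,0,0.58],"jaw":255},
  {"dp":[-0.0003,-0.0003,0],"rotation":[0,0,0.68],"jaw":255},
  {"dp":[-0.0003,-0.0003,0],"rotation":[0,0,0.78],"jaw":255},
  {"dp":[-0.0003,-0.0003,0],"rotation":[0,0,0.8],"jaw":255},
  {"dp":[-0.0003,-0.0003,0],"rotation":[0,0,0.8],"jaw":255},
])

```text
clock: 30.45
eef_pos: [0.5335, 0.0511, 0.0583]
ee_rot: [-0.377, 0.926, -0.0, -0.001]
contact_force: [5.2, -7.3, -1.5]
width: 0.0138
```

```bash
cat > st.py <<'E'
from h import *
from scipy.spatial.transform import Rotation as Ro
s=read_state(); R=Ro.from_quat(s["ee_rot"]).as_matrix()
print(s["clock"],s["eef_pos"],s["contact_force"],s["torque"],s["width"],"yaw",np.degrees(np.arctan2(R[1,0],R[0,0])),"+y in tool",R.T@[0,1,0],"+x",R.T@[1,0,0], "j6",s["joint_pos"][5])
E
python3 st.py
```

```text
30.45 [0.53353475 0.05111671 0.05830716] [ 5.23055276 -7.33795603 -1.52308966] [-2.50227636e+00 -1.46778723e+00  5.11904012e-04] 0.013773791698902053 yaw -135.67015918931523 +y in tool [-0.69878571  0.71532958 -0.0014611 ] +x [-0.7153266 -0.6987871 -0.002106 ] j6 -1.196274029765395
```

Request:
step_arm([
  {"dp":[-0.0003,-0.0006,0],"rotation":[0,0,0.05],"jaw":255},
  {"dp":[-0.0005,-0.0009,0],"rotation":[0,0,0.14],"jaw":255},
  {"dp":[-0.0005,-0.0009,0],"rotation":[0,0,0.23],"jaw":255},
  {"dp":[-0.0005,-0.0009,0],"rotation":[0,0,0.32],"jaw":255},
  {"dp":[-0.0005,-0.0009,0],"rotation":[0,0,0.41],"jaw":255},
  {"dp":[-0.0005,-0.0009,0],"rotation":[0,0,0.5],"jaw":255},
  {"dp":[-0.0005,-0.0009,0],"rotation":[0,0,0.59],"jaw":255},
  {"dp":[-0.0005,-0.0009,0],"rotation":[0,0,0.66],"jaw":255},
  {"dp":[-0.0005,-0.0009,0],"rotation":[0,0,0.72],"jaw":255},
  {"dp":[-0.0005,-0.0009,0],"rotation":[0,0,0.72],"jaw":255},
])

```text
clock: 31.7
eef_pos: [0.5351, 0.0499, 0.0583]
ee_rot: [-0.027, 1.0, -0.001, -0.001]
contact_force: [3.6, -8.2, -1.6]
width: 0.0141
```

```bash
python3 st.py
```

```text
31.7 [0.53505126 0.0498697  0.05829895] [ 3.56447689 -8.22086247 -1.58527949] [-2.80517428 -1.46219777  0.00380595] 0.01406445683228126 yaw -176.90700798492153 +y in tool [-0.05395661  0.99853942 -0.00277734] +x [-0.99854197 -0.05396084 -0.00147081] j6 -1.9151220970911567
```

Request:
step_arm([
  {"dp":[-0.0003,0.0002,0],"rotation":[0,0,0.015],"jaw":255},
  {"dp":[-0.0003,0.0002,0],"rotation":[0,0,0.03],"jaw":255},
  {"dp":[-0.0003,0.0002,0],"rotation":[0,0,0.045],"jaw":255},
  {"dp":[-0.0003,0.0002,0],"rotation":[0,0,0.06],"jaw":255},
  {"dp":[-0.0003,0.0002,0],"rotation":[0,0,0.075],"jaw":255},
  {"dp":[-0.0003,0.0002,0],"rotation":[0,0,0.09],"jaw":255},
  {"dp":[-0.0003,0.0002,0],"rotation":[0,0,0.1],"jaw":255},
  {"dp":[-0.0003,0.0002,0],"rotation":[0,0,0.11],"jaw":255},
  {"dp":[-0.0003,0.0002,0],"rotation":[0,0,0.11],"jaw":255},
  {"dp":[-0.0003,0.0002,0],"rotation":[0,0,0.11],"jaw":255},
])

```text
clock: 32.95
eef_pos: [0.5354, 0.0495, 0.0582]
ee_rot: [0.028, 1.0, -0.002, -0.001]
contact_force: [2.1, -6.6, -0.9]
width: 0.014
```

```bash
python3 st.py
```

```text
32.95 [0.53535262 0.0495459  0.05823299] [ 2.05140997 -6.59455579 -0.93882102] [-2.20090878 -0.90968636  0.11305226] 0.014027144828158644 yaw 176.81532299879953 +y in tool [ 0.05555442  0.998449   -0.00364642] +x [-0.99845457  0.05554859 -0.00168161] j6 -2.0251180805380535
```

Request:
step_arm([
  {"dp":[-0.0003,0.0003,0],"rotation":[0,0,0.01],"jaw":255},
  {"dp":[-0.0003,0.0003,0],"rotation":[0,0,0.02],"jaw":255},
  {"dp":[-0.0003,0.0003,0],"rotation":[0,0,0.03],"jaw":255},
  {"dp":[-0.0003,0.0003,0],"rotation":[0,0,0.04],"jaw":255},
  {"dp":[-0.0003,0.0003,0],"rotation":[0,0,0.05],"jaw":255},
  {"dp":[-0.0003,0.0003,0],"rotation":[0,0,0.05],"jaw":255},
  {"dp":[-0.0003,0.0003,0],"rotation":[0,0,0.05],"jaw":255},
  {"dp":[-0.0003,0.0003,0],"rotation":[0,0,0.05],"jaw":255},
  {"dp":[-0.0003,0.0003,0],"rotation":[0,0,0.05],"jaw":255},
  {"dp":[-0.0003,0.0003,0],"rotation":[0,0,0.05],"jaw":255},
])

```text
clock: 34.2
eef_pos: [0.5356, 0.0494, 0.0582]
ee_rot: [0.053, 0.999, -0.002, -0.001]
contact_force: [1.8, -6.5, -0.0]
width: 0.0136
```

```bash
python3 st.py
```

```text
34.2 [0.53556174 0.04942816 0.05822519] [ 1.75189415 -6.53609576 -0.01654894] [-1.97253589 -0.8035408   0.16405602] 0.01356045985443148 yaw 173.97612774671921 +y in tool [ 0.10494269  0.99446859 -0.00438731] +x [-0.994477    0.10493447 -0.00206461] j6 -2.0752191711670256
```

Request:
step_arm([
  {"dp":[-0.0002,0.0003,0],"rotation":[0,0,0.01],"jaw":255},
  {"dp":[-0.0002,0.0003,0],"rotation":[0,0,0.02],"jaw":255},
  {"dp":[-0.0002,0.0003,0],"rotation":[0,0,0.03],"jaw":255},
  {"dp":[-0.0002,0.0003,0],"rotation":[0,0,0.04],"jaw":255},
  {"dp":[-0.0002,0.0003,0],"rotation":[0,0,0.04],"jaw":255},
  {"dp":[-0.0002,0.0003,0],"rotation":[0,0,0.04],"jaw":255},
  {"dp":[-0.0002,0.0003,0],"rotation":[0,0,0.04],"jaw":255},
  {"dp":[-0.0002,0.0003,0],"rotation":[0,0,0.04],"jaw":255},
  {"dp":[-0.0002,0.0003,0],"rotation":[0,0,0.04],"jaw":255},
  {"dp":[-0.0002,0.0003,0],"rotation":[0,0,0.04],"jaw":255},
])

```text
clock: 35.45
eef_pos: [0.5357, 0.0494, 0.0582]
ee_rot: [0.072, 0.997, -0.003, -0.001]
contact_force: [1.5, -5.4, -0.6]
width: 0.0136
```

```bash
python3 st.py
```

```text
35.45 [0.53566963 0.0493658  0.05821139] [ 1.48786843 -5.43224264 -0.58601084] [-1.9095071  -0.76154799  0.04968456] 0.013612681559098196 yaw 171.7050034018609 +y in tool [ 0.14426958  0.98952572 -0.00501322] +x [-0.98953697  0.14425884 -0.00244333] j6 -2.1154006445153706
```

Request:
step_arm([
  {"dp":[-0.0002,0.0004,0],"rotation":[0,0,0.01],"jaw":255},
  {"dp":[-0.0002,0.0004,0],"rotation":[0,0,0.02],"jaw":255},
  {"dp":[-0.0002,0.0004,0],"rotation":[0,0,0.03],"jaw":255},
  {"dp":[-0.0002,0.0004,0],"rotation":[0,0,0.04],"jaw":255},
  {"dp":[-0.0002,0.0004,0],"rotation":[0,0,0.05],"jaw":255},
  {"dp":[-0.0002,0.0004,0],"rotation":[0,0,0.05],"jaw":255},
  {"dp":[-0.0002,0.0004,0],"rotation":[0,0,0.05],"jaw":255},
  {"dp":[-0.0002,0.0004,0],"rotation":[0,0,0.05],"jaw":255},
  {"dp":[-0.0002,0.0004,0],"rotation":[0,0,0.05],"jaw":255},
  {"dp":[-0.0002,0.0004,0],"rotation":[0,0,0.05],"jaw":255},
])

```text
clock: 36.7
eef_pos: [0.5358, 0.0493, 0.0582]
ee_rot: [0.097, 0.995, -0.003, -0.001]
contact_force: [1.5, -6.1, -0.4]
width: 0.0142
```

```bash
python3 st.py
```

```text
36.7 [0.53576496 0.0492928  0.05821797] [ 1.51099421 -6.07095995 -0.44431313] [-2.01418356 -0.71181091  0.09642772] 0.01421144820852889 yaw 168.8607162222537 +y in tool [ 0.19319442  0.98114334 -0.00580207] +x [-0.98115888  0.19318001 -0.00295422] j6 -2.165743018744287
```

```bash
python3 - <<'E'
from h import *
im=camera("wrist")[:,:,::-1]; s=camera("scene")[:,:,::-1]
a=cv2.resize(im[150:310,165:340],None,fx=2.6,fy=2.6,interpolation=cv2.INTER_CUBIC)
p=proj("scene",np.array([.534,.06,.06])).astype(int); b=s[p[1]-35:p[1]+45,p[0]-35:p[0]+30]
b=cv2.resize(b,None,fx=a.shape[0]/b.shape[0],fy=a.shape[0]/b.shape[0],interpolation=cv2.INTER_CUBIC)
o=np.hstack([a,b]); o=cv2.convertScaleAbs(o,alpha=1.6); print(o.shape); cv2.imwrite("pics/c4.png",o[:, :800])
E
```

```text
(416, 793, 3)
```

View pics/c4.png

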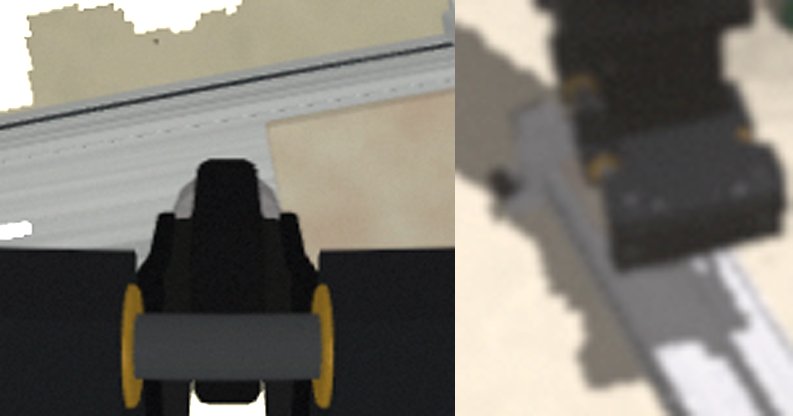

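The left crop shows the wing in line with the gripper (230,270) and turned about 101° relative to the slot. The collar's edge is on the tile edge (275,200), and the tile is parallel to the rail. Relax and release.

Request:
step_arm([
  {"dp":[0,0,0],"rotation":[0,0,0],"jaw":255},
  {"dp":[0,0,0],"rotation":[0,0,0],"jaw":255},
  {"dp":[0,0,0],"rotation":[0,0,0],"jaw":225},
  {"dp":[0,0,0],"rotation":[0,0,0],"jaw":200},
  {"dp":[0,0,0],"rotation":[0,0,0],"jaw":170},
  {"dp":[0,0,0],"rotation":[0,0,0],"jaw":130},
  {"dp":[0,0,0],"rotation":[0,0,0],"jaw":130},
  {"dp":[0,0,0],"rotation":[0,0,0],"jaw":130},
  {"dp":[0,0,0],"rotation":[0,0,0],"jaw":130},
  {"dp":[0,0,0],"rotation":[0,0,0],"jaw":130},
])

```text
clock: 38.05
eef_pos: [0.5358, 0.0493, 0.0582]
ee_rot: [0.097, 0.995, -0.003, -0.001]
contact_force: [1.1, 0.6, -0.0]
width: 0.0424
```

Request:
step_arm([
  {"dp":[0,0,-0.01],"rotation":[0,0,0],"jaw":130},
  {"dp":[0,0,-0.025],"rotation":[0,0,0],"jaw":130},
  {"dp":[0,0,-0.04],"rotation":[0,0,0],"jaw":130},
  {"dp":[0,0,-0.06],"rotation":[0,0,0],"jaw":130},
  {"dp":[0,0,-0.08],"rotation":[0,0,0],"jaw":130},
  {"dp":[0,0,-0.1],"rotation":[0,0,0],"jaw":130},
  {"dp":[0.02,0,-0.12],"rotation":[0,0,0],"jaw":130},
  {"dp":[0.05,0,-0.14],"rotation":[0,0,0],"jaw":130},
  {"dp":[0.08,0,-0.14],"rotation":[0,0,0],"jaw":130},
  {"dp":[0.08,0,-0.14],"rotation":[0,0,0],"jaw":130},
])

```text
clock: 39.3
eef_pos: [0.4563, 0.0656, 0.2]
ee_rot: [0.096, 0.995, -0.002, -0.0]
contact_force: [0.2, 0.7, 0.3]
width: 0.0424
```

```bash
python3 - <<'E'
from h import *
s=camera("scene")[:,:,::-1]; d=camera("side")[:,:,::-1]; w=camera("wrist")[:,:,::-1]
st=read_state(); print(st["clock"],st["eef_pos"],st["contact_force"],st["width"])
X=np.array([.533,.06,.05])
def crop(im,n,r=40):
    u,v=proj(n,X).astype(int); return cv2.resize(im[v-r:v+r,u-r:u+r],(400,400),interpolation=cv2.INTER_CUBIC)
cv2.imwrite("pics/c5.png",cv2.convertScaleAbs(np.hstack([crop(s,"scene",35),crop(d,"side",35)]),alpha=1.4))
cv2.imwrite("pics/w5.png",w)
E
```

```text
39.45 [0.45835347 0.06567057 0.19909428] [-0.75809051  0.24247259 -0.22165053] 0.0426851927750024
```

View pics/c5.png

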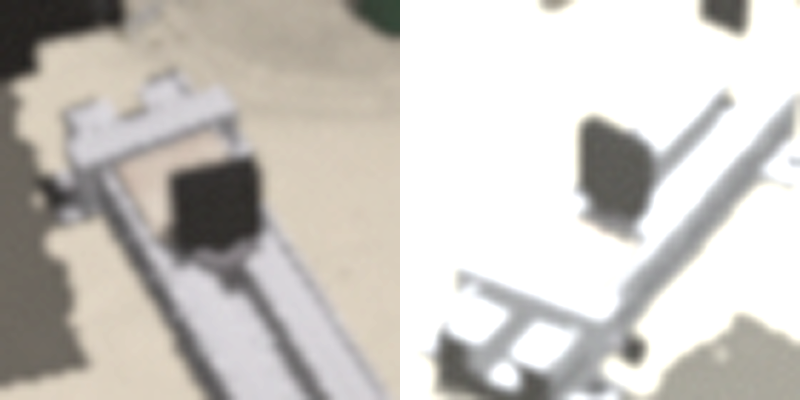

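The left crop shows the tile against the fence, with the stop upright and its wing across the slot at (215,205). The gripper is clear. Handing in.

```bash
python3 -c "
from station import *
print(close_job())"
```

```text
the job is handed in; nothing more can be done
None
```

The tile is locked against the fence and the job is handed in, at about 39.5 s of the 58 s. I never felt a sharp hard stop at the end of the quarter turn.

- **Stop:** I lifted the black stop out of the wooden block and left the blue one alone. I lowered its head into the slot until the collar seated (5.5 N upward force at TCP height 58.2 mm).
- **Tile:** I slid the stop until the tile met the fence, which showed as a force of 4–7 N with no further travel. That puts the fence face about 85 mm from the rail's centre.
- **Turn:** I turned the stop clockwise under a light push. During the turn the side force peaked at about 9 N, because the stop sat roughly 1 to 2 mm off-centre in the grip, and I shifted the arm to follow it.

**Last checks**
- The last picture shows the stop upright, its wing across the slot and the tile against the fence. The gripper was clear of everything.
- The gripper turned about 101°, slightly past the stated 90–100°. Resistance stayed low, between 0.05 and 0.16 N m, so I stopped there without forcing it. A wrist picture at that point showed the wing still in line with the gripper and about 11° past square, inside the 20° allowed, and the tile parallel to the rail.
- I judged the gaps at the tile, and that the bystanders had not moved, from the pictures and from keeping the arm clear of them; I did not measure either.

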